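# Laying out stones with their brooch mounts

### The job

Four brooches are ready to be set: put the round, the oval, the square and the marquise stone each into the job tray whose mount has a seat of its shape, lying flat and face up in the empty bay beside the mount. Lay the stones down, do not drop them, and leave the amber triangular stone and the lump of rough stone where they are.

Things in the scene. Friction and masses are not known exactly. Their poses are not given: they have to be found in the camera images.
- stone_round: Loose cut glass stone, round brilliant, deep red, 36 mm across; about 40 g. 18 mm thick, flat back, upright sides to 12 mm above the underside, then a bevelled crown up to the smaller flat face. Starts face up on the bench at any yaw. Origin: centre of its underside, own z up out of the face.
- stone_oval: Loose cut glass stone, oval, deep blue, 44 mm long (own x) by 30 mm wide (own y); about 40 g. 18 mm thick, flat back, upright sides to 12 mm above the underside, then a bevelled crown up to the smaller flat face. Starts face up on the bench at any yaw. Origin: centre of its underside, own z up out of the face.
- stone_square: Loose cut glass stone, square cushion with slightly rounded corners, violet, 32 by 32 mm, sides along its own x and y; about 40 g. 18 mm thick, flat back, upright sides to 12 mm above the underside, then a bevelled crown up to the smaller flat face. Starts face up on the bench at any yaw. Origin: centre of its underside, own z up out of the face.
- stone_marquise: Loose cut glass stone, marquise (boat shape, pointed at both ends), green, 50 mm long (own x) by 24 mm wide at the middle (own y); about 40 g. 18 mm thick, flat back, upright sides to 12 mm above the underside, then a bevelled crown up to the smaller flat face. Starts face up on the bench at any yaw. Origin: centre of its underside, own z up out of the face.
- tray_round: Fixed pale job tray, 147 x 102 mm, grey rim 10 mm high, yaw within 0.25 rad of world x. Its far bay (+x) holds a gold brooch mount (centre at own x = 71 mm, top 21 mm up), its dark empty seat round, 36 mm. The near, empty bay for the stone is 72 (x) by 94 (y) mm inside, floor 4 mm up, thin divider at x = +36 mm. Origin: under the empty bay's middle, at bench height.
- tray_oval: Fixed pale job tray, 147 x 102 mm, grey rim 10 mm high, yaw within 0.25 rad of world x. Its far bay (+x) holds a gold brooch mount (centre at own x = 71 mm, top 21 mm up), its dark empty seat oval, 44 by 30 mm. The near, empty bay for the stone is 72 (x) by 94 (y) mm inside, floor 4 mm up, thin divider at x = +36 mm. Origin: under the empty bay's middle, at bench height.
- tray_square: Fixed pale job tray, 147 x 102 mm, grey rim 10 mm high, yaw within 0.25 rad of world x. Its far bay (+x) holds a gold brooch mount (centre at own x = 71 mm, top 21 mm up), its dark empty seat square, 32 by 32 mm. The near, empty bay for the stone is 72 (x) by 94 (y) mm inside, floor 4 mm up, thin divider at x = +36 mm. Origin: under the empty bay's middle, at bench height.
- tray_marquise: Fixed pale job tray, 147 x 102 mm, grey rim 10 mm high, yaw within 0.25 rad of world x. Its far bay (+x) holds a gold brooch mount (centre at own x = 71 mm, top 21 mm up), its dark empty seat marquise (boat-shaped, pointed at both ends), 50 by 24 mm. The near, empty bay for the stone is 72 (x) by 94 (y) mm inside, floor 4 mm up, thin divider at x = +36 mm. Origin: under the empty bay's middle, at bench height.
- stone_triangle: Spare loose cut stone, amber yellow, triangular with rounded corners, about 41 mm across, 18 mm thick: fits none of the mounts and stays where it is. Origin: centre of its underside.
- rough: Loose lump of rough uncut stone, grey-brown, about 48 by 36 by 26 mm: stays where it is. Origin: on its underside, near the middle.

How it is judged:
At the end, for the whole second after the job is handed in: Each of the four stones lies in the empty bay of the tray with the mount of its shape: centre within 28 mm (tray x) and 38 mm (tray y) of the bay's middle, underside 1 to 8 mm above the bench, face up and level to 0.15 rad, released and at rest. Order and yaw are free (x of stone_round in the frame of tray_round between -0.028 and 0.028 m and y of stone_round in the frame of tray_round between -0.038 and 0.038 m and z of stone_round in the frame of tray_round between 0.001 and 0.008 m and angle between each of stone_round, stone_oval, stone_square, stone_marquise's own z axis and vertical below 0.15 rad and linear speed of each of stone_round, stone_oval, stone_square, stone_marquise below 0.01 m/s and angular speed of each of stone_round, stone_oval, stone_square, stone_marquise below 0.1 rad/s and x of stone_oval in the frame of tray_oval between -0.028 and 0.028 m and y of stone_oval in the frame of tray_oval between -0.038 and 0.038 m and z of stone_oval in the frame of tray_oval between 0.001 and 0.008 m and x of stone_square in the frame of tray_square between -0.028 and 0.028 m and y of stone_square in the frame of tray_square between -0.038 and 0.038 m and z of stone_square in the frame of tray_square between 0.001 and 0.008 m and x of stone_marquise in the frame of tray_marquise between -0.028 and 0.028 m and y of stone_marquise in the frame of tray_marquise between -0.038 and 0.038 m and z of stone_marquise in the frame of tray_marquise between 0.001 and 0.008 m); the robot touches nothing.
It fails at once if the spare amber stone is moved by more than 20 mm (distance of stone_triangle from where it was at the start of the episode above 0.02 m).
It fails at once if the rough lump is moved by more than 20 mm (distance of rough from where it was at the start of the episode above 0.02 m).
It fails at once if a stone is dropped or flung (unheld and faster than 0.8 m/s: a fall of over 30 mm) ((linear speed of stone_round above 0.8 m/s and contact force between stone_round and the fingers below 0.05 N) or (linear speed of stone_oval above 0.8 m/s and contact force between stone_oval and the fingers below 0.05 N) or (linear speed of stone_square above 0.8 m/s and contact force between stone_square and the fingers below 0.05 N) or (linear speed of stone_marquise above 0.8 m/s and contact force between stone_marquise and the fingers below 0.05 N)).
It also fails if it takes over 99 s, if anything falls off the work surface, if the arm or the gripper's body presses on something with over 40 N, if the wrist force passes 120 N, or if a joint passes its speed limit or range.

### The arm

A 7-joint arm with a two-finger parallel gripper is mounted at the origin on the work surface. World frame = base frame: x ahead of the robot, y to its left, z up, the work surface at z = 0. Lengths are in m, angles in rad, forces in N, time in s.
With the tool pointing down it reaches from about 0.425 to 0.875 m from the base axis. Payload 8.4 kg.
Tool frame: the origin (TCP) lies midway between the tips of the shut fingers; the grasp point (between the pads) lies 19 mm behind it; z points along the fingers, y is the line along which they close (so a half turn about z gives the same grasp; the last joint's range is limited). The gripper opens to 87 mm and grips with 3 to 60 N. Pads are 19 mm wide; open, the fingers measure 117 mm over their backs; the gripper's body (75 mm by 190 mm) begins 51 mm behind the grasp point.
Start: joints at [-1.213, 0.333, 0.04, 1.465, -0.013, 1.343, -0.059], TCP at [0.287, 0.583, 0.223] pointing down, gripper open.
Joint ranges: [-2.58, 2.58], [-0.38, 2.09], [-1.3, 1.39], [0.25, 2.4], [-1.5, 4.64], [0.08, 2.09], [-2.65, 2.65]. Speed limits (rad/s): [2.22, 2.22, 2.79, 2.79, 3.14, 3.14, 3.14].

### API

Orientations are given as a unit quaternion [w, x, y, z].
In Python, from workcell import observe, optics, job gives the robot as it stands.
- The arm moves only by the shell command python3 -m creep 'ROWS' [OPENING] [FORCE]. ROWS is JSON, one flat list of numbers, 4 for each row, row after row: the shift along the tool's x, y, z in cm, then the turn about the tool's z in rad. In form: [dx, dy, dz, spin, dx, dy, dz, spin, ...]. A call has 1 to 8 rows; each row is the pose to reach, as a shift and turn from the pose commanded when the call began, along the tool's axes at that moment; what a row does not reach only later rows make up. A row lasts 1/8 s, in which the tool goes at most 62.5 mm and 10.7 degrees, less where a joint would pass 70% of its speed; a pose out of reach is approached as far as the arm can. A call with a gripper value outside its range is refused whole. OPENING is the closure, from -1 (fully open) to 1 (shut), so that 0 is half open, set as the call begins (- or left out, the last holds). The fingers move at their own pace and stop on an object; FORCE is the grip in N (left out, the last holds). Time passes only in rows, so rows that repeat a pose let the fingers close. It gives the time, the measured TCP pose, the force, the opening and the grip force at its end, in the units of the state.
- observe(): the state, without advancing time (a new reading comes with each control period).
- optics.snapshot(name): name is "scene" or "side" or "wrist"; returns the picture (400x640x3 uint8, red, green, blue); there is no depth.
- optics.get_calibration(name): a dict with "intrinsics" (3x3 intrinsics, pixels), "k1" (the pictures are not rectified: a ray, as slopes to the right and down, at radius r is drawn at 1 + k1 r^2 times it, then the intrinsics apply), "R" (3x3) and "t" (3): a world point X has camera coordinates R X + t. Camera axes: x right, y down, z forward; pixel columns grow to the right and rows downward; lengths in m; the calibration is good to about 2 mm. A picture is of the moment at which its call begins: read the wrist's pose just before it. get_calibration takes no time and is no camera call; for the wrist camera it gives the pose at the moment of the call.
- job.close_job(): hands the job in; it is judged then, once.
The state is a dict: "clock": time; "joint_positions": joint angles; "joint_velocities": joint speeds; "tau": joint torques, N m; "tool_pos": TCP position; "tool_rot": TCP orientation; "contact_force": force on the tool from outside, world axes, zero at the start; "torque": the same for the moment, N m; "grip_width": finger opening in m; "grip_force": force on a finger pad.
Only numpy, scipy, OpenCV 4.12 (cv2) and the standard library are available. Lean on these libraries where they do the work, as an engineer would, in place of code of your own. Each camera call takes 0.05 s, during which the arm holds its last target. There are 200 camera calls.

## Working session

There is one attempt and no reset: what is moved stays moved. The work goes in short steps, Python scripts to look and compute and a shell command to move; the robot and the scene stay as the last step left them, time stands still between calls to the robot, and variables do not carry over. Pictures are saved under pics/ and viewed, at most 14 in all, crops included, and the job is handed in when it is done.

```bash
mkdir -p pics; python3 - <<'E'
from workcell import observe, optics
import cv2
s=observe();print({k:s[k] for k in('clock','tool_pos','tool_rot','grip_width')})
for n in('scene','side'):
    im=optics.snapshot(n);cv2.imwrite(f'pics/{n}0.png',im[...,::-1])
    c=optics.get_calibration(n);print(n,c)
print(optics.get_calibration('wrist'))
E
```

```text
{'clock': 0.0, 'tool_pos': array([0.28651181, 0.58292071, 0.22166261]), 'tool_rot': array([-1.24943859e-04,  2.26415529e-01,  9.74030455e-01, -8.15244068e-04]), 'grip_width': 0.087232663623016}
scene {'intrinsics': array([[447.49826879,   0.        , 323.29533211],
       [  0.        , 447.49826879, 205.46102489],
       [  0.        ,   0.        ,   1.        ]]), 'k1': 0.024899556658094082, 'R': array([[ 0.457186  ,  0.88930747,  0.01063918],
       [ 0.60737006, -0.30346093, -0.7341751 ],
       [-0.64967882,  0.34211649, -0.67887682]]), 't': array([-0.25064861, -0.28665711,  1.64531974])}
side {'intrinsics': array([[483.5152956 ,   0.        , 316.37208304],
       [  0.        , 483.5152956 , 202.56929385],
       [  0.        ,   0.        ,   1.        ]]), 'k1': -0.08562341736626634, 'R': array([[ 0.92868682, -0.37051494, -0.01610802],
       [-0.28783168, -0.69269302, -0.66130878],
       [ 0.23386687,  0.61878515, -0.74994082]]), 't': array([-0.50261023,  0.16161188,  1.25013201])}
{'intrinsics': array([[342.67741055,   0.        , 318.92640844],
       [  0.        , 342.67741055, 200.69160132],
       [  0.        ,   0.        ,   1.        ]]), 'k1': -0.06035426709126337, 'R': array([[ 0.44000697,  0.89799269, -0.00173069],
       [ 0.86859577, -0.42511209,  0.25459989],
       [ 0.2278931 , -0.113529  , -0.96704493]]), 't': array([-0.6491065 , -0.03254658,  0.38977505])}
```

View pics/scene0.png

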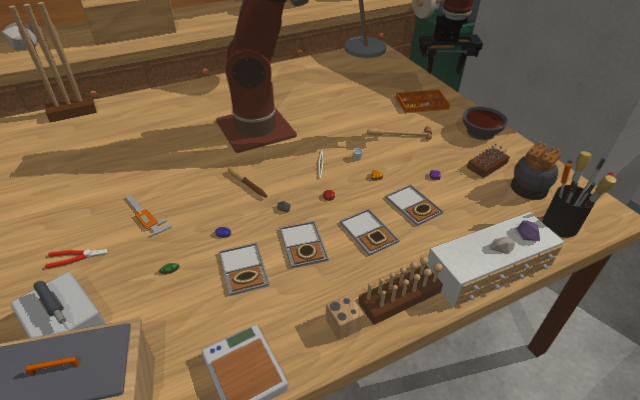

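View pics/side0.png

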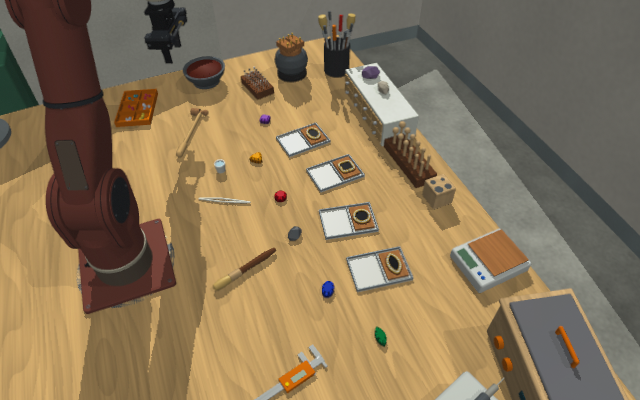

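The scene view shows the stones: green (170,268), blue (223,232), red (329,195) and violet (435,174). Amber is at (377,175) and the rough lump at (284,207). The trays are near (244,268), (303,245), (369,231) and (414,205).

```bash
cat > h.py <<'E'
import numpy as np, cv2
from workcell import observe, optics
def ray(c,uv):
    K=c['intrinsics'];d=np.array([(uv[0]-K[0,2])/K[0,0],(uv[1]-K[1,2])/K[1,1]]);p=d.copy()
    for _ in range(20): p=d/(1+c['k1']*(p@p))
    R,t=c['R'],c['t'];return -R.T@t, R.T@np.array([p[0],p[1],1])
def plane(c,uv,z):
    o,d=ray(c,uv);return (o+d*(z-o[2])/d[2])[:2]
def proj(c,X):
    q=c['R']@np.array(X)+c['t'];p=q[:2]/q[2];p=p*(1+c['k1']*(p@p));K=c['intrinsics'];return p*K[0,0]+K[:2,2]
HUE={'red':[(0,6),(172,180)],'blue':[(112,126)],'green':[(55,85)],'violet':[(128,150)],'amber':[(17,26)]}
def blobs(im,col,smin=130,amin=25):
    hsv=cv2.cvtColor(im,cv2.COLOR_RGB2HSV);m=0
    for a,b in HUE[col]: m=m|cv2.inRange(hsv,(a,smin,40),(b,255,255))
    n,l,s,ce=cv2.connectedComponentsWithStats(m)
    return m,[(int(s[i,4]),ce[i].round(1)) for i in range(1,n) if s[i,4]>=amin]
def whites(im,amin=100,amax=1e9):
    hsv=cv2.cvtColor(im,cv2.COLOR_RGB2HSV);m=cv2.inRange(hsv,(0,0,170),(180,45,255))
    out=[]
    for k in cv2.findContours(m,cv2.RETR_EXTERNAL,cv2.CHAIN_APPROX_NONE)[0]:
        a=cv2.contourArea(k)
        if amin<a<amax: M=cv2.moments(k);out.append((a,np.array([M['m10']/a,M['m01']/a]),k))
    return out
E
python3 - <<'E'
from h import *
big=[]
for n in('scene','side'):
    im=cv2.imread(f'pics/{n}0.png')[...,::-1].copy();c=optics.get_calibration(n)
    for col in HUE:
        for a,ce in blobs(im,col,smin=150)[1]:
            p=plane(c,ce,.009)
            if .3<p[0]<.95 and -.6<p[1]<.7: print(n,col,a,ce,p.round(3))
    for a,ce,k in whites(im,150,3000):
        p=plane(c,ce,.004)
        w=np.array([plane(c,q,.004) for q in k[:,0]],np.float32)
        r=cv2.minAreaRect(w*1000)
        if p[0]>.3:print(n,'white',int(a),ce.round(),p.round(3),np.round(r[1]),round(r[2]))
im=cv2.imread('pics/scene0.png')[170:300,140:460];cv2.imwrite('pics/c1.png',cv2.resize(im,(800,325),interpolation=2))
im=cv2.imread('pics/side0.png')[110:360,220:440];cv2.imwrite('pics/c2.png',cv2.resize(im,None,fx=2.4,fy=2.4,interpolation=2))
E
```

```text
scene red 67 [328.5 193.6] [0.456 0.065]
scene blue 51 [222.8 229.9] [ 0.46 -0.27]
scene white 382 [231. 350.] [ 0.817 -0.366] [153. 124.] 3
scene white 552 [239. 258.] [ 0.574 -0.263] [85. 64.] 81
scene white 465 [299. 235.] [ 0.567 -0.086] [86. 64.] 79
scene white 434 [361. 224.] [0.608 0.09 ] [65. 85.] 4
scene white 349 [405. 198.] [0.573 0.268] [65. 81.] 6
side red 109 [280.1 196. ] [0.454 0.063]
side blue 144 [327.4 288.6] [ 0.462 -0.272]
side green 134 [380.2 336.2] [ 0.525 -0.435]
side violet 40 [265.1 119.8] [0.52 0.41]
side amber 98 [256.2 157. ] [0.439 0.247]
side white 738 [463. 388.] [ 0.636 -0.612] [99. 56.] 16
side white 745 [366. 272.] [ 0.573 -0.262] [87. 71.] 81
side white 366 [478. 267.] [ 0.843 -0.357] [157. 128.] 3
side white 588 [336. 223.] [ 0.565 -0.085] [86. 80.] 79
side white 437 [325. 176.] [0.605 0.092] [71. 86.] 4
side white 351 [293. 143.] [0.569 0.27 ] [71. 85.] 6
side white 1454 [384.  98.] [0.945 0.367] [347. 130.] 88
```

View pics/c2.png

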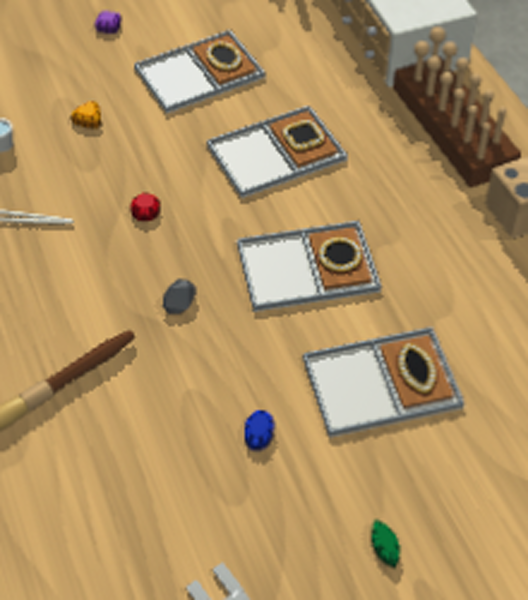

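Side crop: the mounts, from top to bottom, are round or oval (226,55), square (305,133), round or oval (340,255) and marquise (417,370). All four bay centres agree between the two views. I'm heading to the violet stone first.

```bash
cat >> h.py <<'E'
def go(x,y,z,ang=None):
    "shift in tool axes (cm) + spin; ang = world angle of closing line (deg)"
    s=observe();w,*v=s['tool_rot'];v=np.array(v)
    from scipy.spatial.transform import Rotation as Ro
    R=Ro.from_quat([*v,w]).as_matrix();d=R.T@(np.array([x,y,z])-s['tool_pos'])*100
    cur=np.degrees(np.arctan2(R[1,1],R[0,1]));sp=0
    if ang is not None: sp=np.radians((cur-ang+90)%180-90)
    print('clock',round(s['clock'],2),'tcp',s['tool_pos'].round(4),'ycl',cur.round(1),'j7',s['joint_positions'][6].round(2),'-> shift cm',d.round(2),'spin',round(float(sp),3))
def stone(col,z=.009,name='wrist',png=None):
    c=optics.get_calibration(name);im=optics.snapshot(name)
    if png: cv2.imwrite(png,im[...,::-1])
    m,b=blobs(im,col,90,150)
    for k in cv2.findContours(m,cv2.RETR_EXTERNAL,cv2.CHAIN_APPROX_NONE)[0]:
        if cv2.contourArea(k)<150: continue
        w=np.array([plane(c,q,z) for q in k[:,0]],np.float32)
        (cx,cy),(a,b_),t=cv2.minAreaRect(w*1000)
        print(col,'c',round(cx/1000,4),round(cy/1000,4),'side',round(a,1),'at deg',round(t,1),'side',round(b_,1),'at',round(t+90,1),'px',k.mean((0,1)).round())
E
python3 - <<'E'
from h import *
for n in('scene','side'):
    im=cv2.imread(f'pics/{n}0.png')[...,::-1].copy();c=optics.get_calibration(n)
    for X in([.636,-.09,.021],[.64,.275,.021]):
        p=proj(c,X);g=cv2.cvtColor(im,cv2.COLOR_RGB2GRAY);m=np.uint8(g<60)*255
        for k in cv2.findContours(m,cv2.RETR_EXTERNAL,cv2.CHAIN_APPROX_NONE)[0]:
            if cv2.contourArea(k)>20 and np.hypot(*(k.mean((0,1))-p))<10:
                w=np.array([plane(c,q,.018) for q in k[:,0]],np.float32)*1000;print(n,X,cv2.minAreaRect(w))
go(.52,.41,.2,90)
E
python3 -m creep '[-6,-1.1,0.4,-0.15,-12,-2.2,0.8,-0.3,-18,-3.3,1.2,-0.457,-24,-4.4,1.7,-0.457,-28.5,-5.2,2.2,-0.457,-28.5,-5.2,2.2,-0.457,-28.5,-5.2,2.2,-0.457]'
python3 -c "
from h import *
stone('violet',.009,png='pics/w1.png');go(.52,.41,.2,90)"
```

```text
scene [0.636, -0.09, 0.021] ((638.6165161132812, -98.12042999267578), (31.771469116210938, 28.143033981323242), 63.32929992675781)
scene [0.64, 0.275, 0.021] ((644.033935546875, 276.60430908203125), (35.16929244995117, 25.667457580566406), 63.447200775146484)
side [0.636, -0.09, 0.021] ((634.759033203125, -96.74544525146484), (28.609615325927734, 33.238502502441406), 67.44332885742188)
side [0.64, 0.275, 0.021] ((640.6773681640625, 278.9434814453125), (17.9427547454834, 32.71308898925781), 4.492618083953857)
clock 0.1 tcp [0.2865 0.583  0.2217] ycl 63.8 j7 -0.06 -> shift cm [-28.58  -5.22   2.18] spin -0.457
clock: 0.98
tool_pos: [0.5189, 0.4113, 0.2001]
tool_rot: [-0.001, -0.0, 1.0, -0.0]
contact_force: [-0.3, -0.5, -0.1]
grip_width: 0.0871
grip_force: 0.0
violet c 0.5199 0.4175 side 31.9 at deg 56.5 side 32.0 at 146.5 px [325. 179.]
clock 1.02 tcp [0.5184 0.412  0.2003] ycl 90.1 j7 0.86 -> shift cm [-0.16 -0.21  0.03] spin 0.002
```

View pics/w1.png

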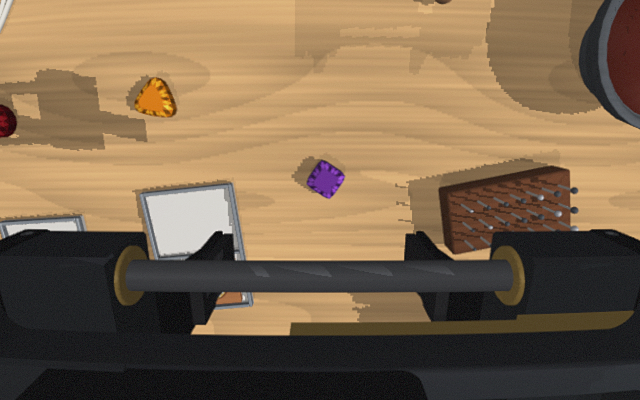

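Wrist view: violet is at (325,179), 32x32 mm, with a side at 56.5°. The seat sizes make the tray at y=-0.085 the round one and the tray at y=0.27 the oval one. I'll turn, descend and grip.

```bash
python3 -m creep '[-0.15,0.5,4,0.15,-0.15,0.5,8,0.3,-0.15,0.5,12,0.45,-0.15,0.5,15,0.585,-0.15,0.5,17.5,0.585,-0.15,0.5,19,0.585,-0.15,0.5,19.65,0.585,-0.15,0.5,19.65,0.585]'
python3 -m creep '[0,0,0,0,0,0,0,0,0,0,0,0,0,0,0,0,0,0,0,0,0,0,0,0]' 1 20
python3 -c "
from h import *
go(.607,.091,.12,95)"
```

```text
clock: 2.02
tool_pos: [0.5209, 0.4163, 0.0044]
tool_rot: [0.0, 0.288, 0.958, 0.0]
contact_force: [0.6, 0.3, 0.0]
grip_width: 0.0868
grip_force: 0.0
clock: 2.78
tool_pos: [0.521, 0.4159, 0.004]
tool_rot: [-0.0, 0.288, 0.958, -0.0]
contact_force: [-0.3, -1.3, -0.6]
grip_width: 0.035
grip_force: 0.0
clock 2.77 tcp [0.521  0.4159 0.004 ] ycl 56.5 j7 0.33 -> shift cm [-25.11 -22.35 -11.6 ] spin -0.672
```

```bash
python3 -m creep '[0,0,0,0,0,0,0,0,0,0,0,0,0,0,-1,0,0,0,-4,0,0,0,-8,0,0,0,-8,0]'
python3 -c "
from h import *
go(.607,.091,.08,90);stone('violet',.085)"
```

```text
clock: 3.65
tool_pos: [0.5231, 0.4175, 0.0886]
tool_rot: [0.002, 0.288, 0.958, 0.003]
contact_force: [0.1, 0.5, 0.1]
grip_width: 0.0314
grip_force: 20.0
clock 3.65 tcp [0.5231 0.4175 0.0886] ycl 56.5 j7 0.32 -> shift cm [-25.02 -22.59   0.75] spin -0.585
violet c 0.5192 0.4201 side 35.1 at deg 56.4 side 24.3 at 146.4 px [319. 240.]
```

```bash
python3 -m creep '[-4,-3.6,0,-0.1,-8.3,-7.5,0,-0.2,-12.5,-11.3,0,-0.3,-16.7,-15,0,-0.4,-20.8,-18.8,0,-0.5,-24,-21.5,0,-0.585,-25,-22.6,0.5,-0.585,-25,-22.6,0.8,-0.585]'
python3 -c "
from h import *
c=optics.get_calibration('wrist');im=optics.snapshot('wrist');cv2.imwrite('pics/w2.png',im[...,::-1])
for a,ce,k in whites(im,1500): print(int(a),ce.round(),plane(c,ce,.004).round(3))
go(.607,.091,.0085,90)"
```

```text
clock: 4.7
tool_pos: [0.6041, 0.0886, 0.075]
tool_rot: [-0.001, 0.001, 1.0, -0.0]
contact_force: [0.0, -0.2, -0.8]
grip_width: 0.0317
grip_force: 20.0
7688 [325. 195.] [0.593 0.092]
11136 [573. 159.] [0.566 0.268]
clock 4.75 tcp [0.6037 0.0904 0.0747] ycl 90.0 j7 1.42 -> shift cm [-0.34  0.06  6.62] spin -0.0
```

View pics/w2.png

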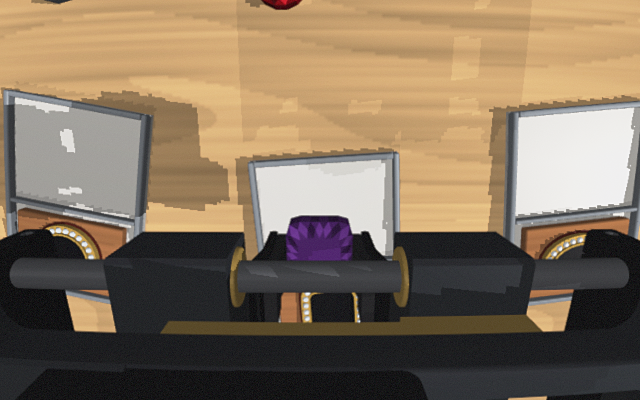

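The view shows the violet stone held over the bay of the square-seat tray (seat near (335,300)). I'll lower it and open the fingers only partly so they stay clear of the rim.

```bash
python3 -m creep '[-0.3,0,3,0,-0.3,0,5,0,-0.3,0,6,0,-0.3,0,6.4,0,-0.3,0,6.55,0,-0.3,0,6.55,0]'
python3 -m creep '[0,0,0,0,0,0,0,0,0,0,0,0,0,0,0,0]' 0
python3 -m creep '[0,0,-2,0,0,0,-6,0,0,0,-11,0,0,0,-15,0,0,0,-15,0]'
python3 -c "
from h import *
go(.455,.064,.2,90);stone('violet',.013);stone('red')"
```

```text
clock: 5.5
tool_pos: [0.6081, 0.0895, 0.0111]
tool_rot: [0.0, -0.0, 1.0, 0.0]
contact_force: [-0.5, -0.6, -0.6]
grip_width: 0.0315
grip_force: 20.0
clock: 6.0
tool_pos: [0.6078, 0.0895, 0.0106]
tool_rot: [0.0, -0.0, 1.0, 0.0]
contact_force: [0.4, 0.0, 0.4]
grip_width: 0.0436
grip_force: 0.0
clock: 6.62
tool_pos: [0.6101, 0.0897, 0.166]
tool_rot: [0.004, 0.0, 1.0, 0.001]
contact_force: [0.2, -0.8, 0.2]
grip_width: 0.0433
grip_force: 0.0
clock 6.62 tcp [0.6101 0.0897 0.166 ] ycl 90.0 j7 1.41 -> shift cm [15.48 -2.57 -3.52] spin -0.0
violet c 0.6061 0.0892 side 31.6 at deg 0.0 side 31.2 at 90.0 px [318. 181.]
red c 0.461 0.0642 side 34.8 at deg 89.7 side 23.9 at 179.7 px [290.  12.]
```

```bash
python3 -m creep '[5.5,-0.9,0,0,11,-1.8,0,0,15.2,-2.5,0,0,15.2,-2.5,1,0,15.2,-2.5,1,0]' -1
python3 -c "
from h import *
stone('red',png='pics/w3.png');go(.455,.064,.004,90)"
```

```text
clock: 7.35
tool_pos: [0.4554, 0.0644, 0.1497]
tool_rot: [-0.001, -0.0, 1.0, -0.0]
contact_force: [-0.0, -1.0, 0.0]
grip_width: 0.0837
grip_force: 0.0
red c 0.4551 0.0649 side 36.2 at deg 0.1 side 34.6 at 90.1 px [320. 188.]
clock 7.4 tcp [0.456  0.0645 0.1501] ycl 90.0 j7 1.33 -> shift cm [ 0.09 -0.04 14.61] spin 0.0
```

View pics/w3.png

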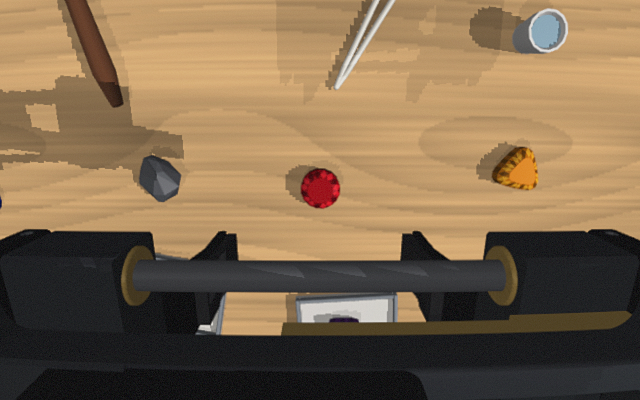

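Red is at (320,188) and 36 mm across, directly below the tool. The rough lump (160,178) is well clear.

```bash
python3 -m creep '[0.1,0,5,0,0.1,0,9,0,0.1,0,12,0,0.1,0,13.8,0,0.1,0,14.6,0,0.1,0,14.6,0]'
python3 -m creep '[0,0,0,0,0,0,0,0,0,0,0,0,0,0,0,0,0,0,0,0,0,0,0,0,0,0,0,0]' 1 20
python3 -m creep '[0,0,0,0,0,0,-1,0,0,0,-4,0,0,0,-8,0,0,0,-8,0]'
python3 -c "
from h import *
go(.566,-.085,.085,80)"
```

```text
clock: 8.15
tool_pos: [0.455, 0.0644, 0.0043]
tool_rot: [-0.0, -0.0, 1.0, -0.0]
contact_force: [-0.3, -0.0, 1.3]
grip_width: 0.0868
grip_force: 0.0
clock: 9.02
tool_pos: [0.4547, 0.0645, 0.0046]
tool_rot: [-0.0, -0.0, 1.0, -0.0]
contact_force: [0.4, 0.8, -0.4]
grip_width: 0.0346
grip_force: 20.0
clock: 9.65
tool_pos: [0.457, 0.0649, 0.0879]
tool_rot: [0.003, 0.0, 1.0, 0.001]
contact_force: [0.7, -0.9, -0.1]
grip_width: 0.0346
grip_force: 20.0
clock 9.65 tcp [0.457  0.0649 0.0879] ycl 90.0 j7 1.35 -> shift cm [-10.9  -14.99   0.33] spin 0.175
```

```bash
python3 -m creep '[-3,-4,0,0.05,-6,-8,0,0.1,-9,-12,0,0.175,-10.9,-15,0.3,0.175,-10.9,-15,0.3,0.175,-10.9,-15,0.3,0.175]'
python3 -c "
from h import *
optics.snapshot('wrist');cv2.imwrite('pics/w4.png',optics.snapshot('wrist')[...,::-1])
go(.566,-.085,.009,80)"
```

```text
clock: 10.4
tool_pos: [0.563, -0.0848, 0.081]
tool_rot: [-0.001, 0.087, 0.996, 0.0]
contact_force: [0.2, 0.2, -0.7]
grip_width: 0.0345
grip_force: 20.0
clock 10.5 tcp [ 0.5632 -0.0842  0.0814] ycl 80.1 j7 1.57 -> shift cm [-0.29 -0.04  7.24] spin 0.001
```

View pics/w4.png

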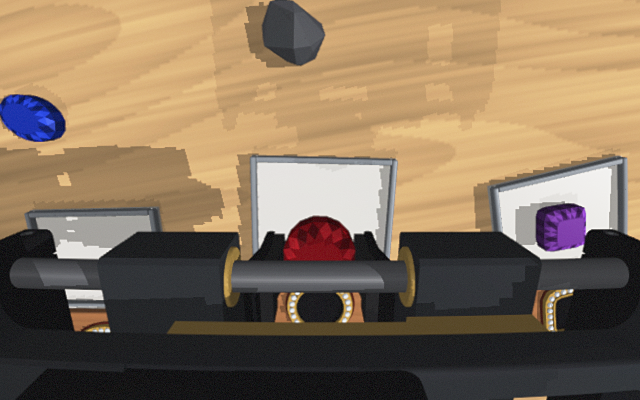

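The red stone is over the bay in front of a round seat (320,308). Violet lies flat in its own bay at (560,228).

```bash
python3 -m creep '[-0.3,0,3,0,-0.3,0,5.5,0,-0.3,0,6.6,0,-0.3,0,7.1,0,-0.3,0,7.3,0,-0.3,0,7.3,0]'
python3 -m creep '[0,0,0,0,0,0,0,0,0,0,0,0,0,0,0,0]' 0
python3 -m creep '[0,0,-2,0,0,0,-6,0,0,0,-11,0,0,0,-15,0,0,0,-15,0]'
python3 -c "
from h import *
stone('red',.013);stone('blue');go(.461,-.271,.16,90)"
```

```text
clock: 11.25
tool_pos: [0.5671, -0.0861, 0.0092]
tool_rot: [0.0, 0.087, 0.996, 0.0]
contact_force: [0.9, 1.1, -0.6]
grip_width: 0.035
grip_force: 20.0
clock: 11.75
tool_pos: [0.5667, -0.0861, 0.0086]
tool_rot: [0.0, 0.087, 0.996, -0.0]
contact_force: [-0.3, -0.2, -0.3]
grip_width: 0.0431
grip_force: 0.0
clock: 12.38
tool_pos: [0.5687, -0.0864, 0.162]
tool_rot: [0.003, 0.087, 0.996, 0.0]
contact_force: [0.5, 0.0, -1.0]
grip_width: 0.0433
grip_force: 0.0
red c 0.5675 -0.0867 side 34.4 at deg 80.0 side 35.1 at 170.0 px [319. 185.]
blue c 0.4629 -0.2716 side 47.0 at deg 69.7 side 30.3 at 159.7 px [ 98. 110.]
clock 12.47 tcp [ 0.5666 -0.086   0.1584] ycl 80.0 j7 1.55 -> shift cm [  7.18 -20.06  -0.17] spin -0.175
```

```bash
python3 -m creep '[1.8,-5,0,0.18,3.6,-10,0,0.36,5.4,-15,0,0.54,7.2,-20.1,0,0.72,7.2,-20.1,0,0.9,7.2,-20.1,0,1.08,7.2,-20.1,0,1.26,7.2,-20.1,0,1.44]' -1
python3 -m creep '[0,0,0,0.16,0,0,0,0.31,0,0,0,0.31,0,0,0,0.31]'
python3 -c "
from h import *
stone('blue');go(.461,-.271,.004,-20.3)"
```

```text
clock: 13.48
tool_pos: [0.4599, -0.2711, 0.157]
tool_rot: [-0.001, 0.725, 0.689, -0.001]
contact_force: [0.3, 0.1, -0.4]
grip_width: 0.0869
grip_force: 0.0
clock: 13.98
tool_pos: [0.4604, -0.2712, 0.1578]
tool_rot: [-0.0, 0.82, 0.573, -0.001]
contact_force: [-0.2, 0.1, -0.0]
grip_width: 0.0872
grip_force: 0.0
blue c 0.4622 -0.2725 side 42.9 at deg 70.0 side 28.9 at 160.0 px [321. 188.]
clock 14.03 tcp [ 0.4605 -0.2713  0.158 ] ycl -20.1 j7 0.2 -> shift cm [ 0.05  0.05 15.4 ] spin 0.003
```

```bash
python3 -m creep '[0,0.15,5,0,0,0.15,10,0,0,0.15,13,0,0,0.15,14.7,0,0,0.15,15.4,0,0,0.15,15.4,0]'
python3 -m creep '[0,0,0,0,0,0,0,0,0,0,0,0,0,0,0,0,0,0,0,0,0,0,0,0,0,0,0,0]' 1 20
python3 -m creep '[0,0,0,0,0,0,-1,0,0,0,-4,0,0,0,-8,0,0,0,-8,0]'
python3 -c "
from h import *
go(.571,.269,.09,100)"
```

```text
clock: 14.78
tool_pos: [0.4626, -0.2722, 0.005]
tool_rot: [0.0, 0.82, 0.572, 0.0]
contact_force: [0.3, 0.4, 0.2]
grip_width: 0.0871
grip_force: 0.0
clock: 15.65
tool_pos: [0.4622, -0.272, 0.0045]
tool_rot: [-0.0, 0.821, 0.572, -0.0]
contact_force: [0.3, 0.6, 0.3]
grip_width: 0.0299
grip_force: 20.0
clock: 16.27
tool_pos: [0.4641, -0.2731, 0.0879]
tool_rot: [0.002, 0.821, 0.571, 0.002]
contact_force: [0.4, 0.5, -1.3]
grip_width: 0.0294
grip_force: 20.0
clock 16.27 tcp [ 0.4641 -0.2731  0.0879] ycl -20.3 j7 0.27 -> shift cm [54.55 -8.78 -0.23] spin 1.042
```

```bash
python3 -m creep '[5.5,-0.9,0,-0.17,11,-1.8,0,-0.34,16.5,-2.7,0,-0.51,22,-3.6,0,-0.68,27.5,-4.4,0,-0.85,33,-5.3,0,-1.02,38.5,-6.2,0,-1.19,44,-7.1,0,-1.36]'
python3 -c "
from h import *
go(.571,.269,.09,100)"
```

```text
clock: 17.27
tool_pos: [0.548, 0.167, 0.0842]
tool_rot: [-0.0, 0.276, 0.961, -0.0]
contact_force: [0.2, -0.5, -0.4]
grip_width: 0.0297
grip_force: 20.0
clock 17.27 tcp [0.548  0.167  0.0842] ycl 58.0 j7 0.71 -> shift cm [ 3.46  9.86 -0.58] spin -0.734
```

```bash
python3 -m creep '[1.2,3.3,0,-0.17,2.3,6.6,0,-0.34,3.45,9.85,0,-0.51,3.45,9.85,0,-0.65,3.45,9.85,0,-0.65,3.45,9.85,0,-0.65]'
python3 -c "
from h import *
c=optics.get_calibration('wrist');im=optics.snapshot('wrist');cv2.imwrite('pics/w5.png',im[...,::-1])
go(.571,.269,.009,96)"
```

```text
clock: 18.02
tool_pos: [0.5717, 0.2662, 0.0843]
tool_rot: [-0.0, -0.04, 0.999, -0.0]
contact_force: [-0.1, -0.2, -0.0]
grip_width: 0.0298
grip_force: 20.0
clock 18.07 tcp [0.5718 0.2662 0.0844] ycl 94.7 j7 1.18 -> shift cm [0.05 0.29 7.54] spin -0.023
```

View pics/w5.png

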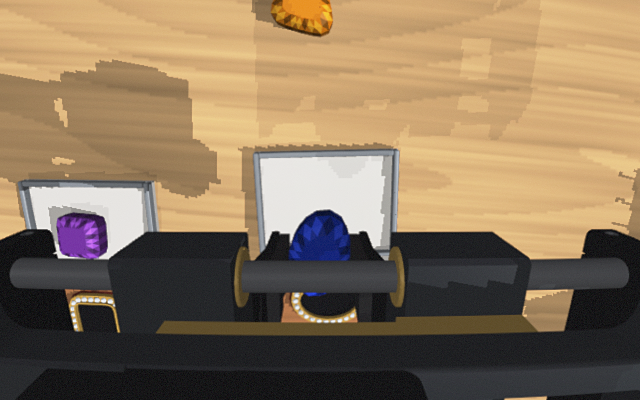

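The blue stone is over the bay, and the seat behind it (325,300) is oval. I'll lay it down.

```bash
python3 -m creep '[0,0.2,3,0,0,0.2,5.5,0,0,0.2,6.8,0,0,0.2,7.3,0,0,0.2,7.55,0,0,0.2,7.55,0]'
python3 -m creep '[0,0,0,0,0,0,0,0,0,0,0,0,0,0,0,0]' 0
python3 -m creep '[0,0,-2,0,0,0,-6,0,0,0,-11,0,0,0,-15,0,0,0,-15,0]'
python3 -c "
from h import *
stone('blue',.013);go(.525,-.435,.16,90)"
```

```text
clock: 18.82
tool_pos: [0.572, 0.2692, 0.0097]
tool_rot: [0.0, -0.042, 0.999, 0.0]
contact_force: [-0.1, -0.5, -0.9]
grip_width: 0.0298
grip_force: 20.0
clock: 19.32
tool_pos: [0.5716, 0.269, 0.0091]
tool_rot: [-0.0, -0.043, 0.999, -0.0]
contact_force: [-0.0, 0.2, -0.4]
grip_width: 0.0432
grip_force: 0.0
clock: 19.95
tool_pos: [0.5738, 0.27, 0.1647]
tool_rot: [0.004, -0.042, 0.999, 0.002]
contact_force: [0.4, 0.1, 0.3]
grip_width: 0.043
grip_force: 0.0
blue c 0.5731 0.2686 side 42.1 at deg 4.9 side 29.1 at 94.9 px [318. 183.]
clock 20.0 tcp [0.5727 0.2695 0.1622] ycl 94.9 j7 1.17 -> shift cm [ 1.074e+01 -6.979e+01  4.000e-02] spin 0.085
```

```bash
python3 -m creep '[1,-6,0,0,2,-12,0,0,3,-18,0,0,4,-24,0,0,5,-30,0,0,6,-36,0,0,7,-42,0,0,8,-48,0,0]' -1
python3 -m creep '[0.7,-6,0,0,1.4,-12,0,0,2.1,-18,0,0,2.7,-21.8,0,0,2.7,-21.8,0,0,2.7,-21.8,0,0]'
python3 -c "
from h import *
stone('green',png='pics/w6.png');go(.525,-.435,.004,90)"
```

```text
clock: 21.0
tool_pos: [0.5318, -0.2177, 0.1587]
tool_rot: [-0.0, -0.043, 0.999, 0.0]
contact_force: [1.2, 0.7, -0.3]
grip_width: 0.0873
grip_force: 0.0
clock: 21.75
tool_pos: [0.5243, -0.4345, 0.1583]
tool_rot: [-0.0, -0.043, 0.999, 0.001]
contact_force: [1.7, 0.7, 0.2]
grip_width: 0.0873
grip_force: 0.0
green c 0.5258 -0.4341 side 23.9 at deg 5.0 side 47.5 at 95.0 px [320. 188.]
clock 21.8 tcp [ 0.5248 -0.4339  0.1586] ycl 95.0 j7 2.44 -> shift cm [-0.02 -0.13 15.46] spin 0.087
```

View pics/w6.png

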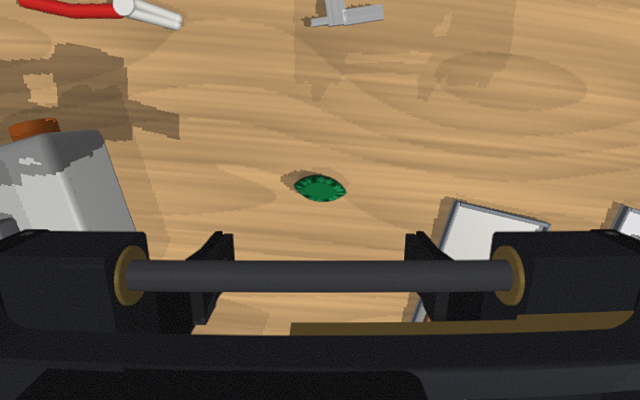

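Green is at (320,188), with its long axis along the present closing line, so a quarter turn is needed.

```bash
python3 -m creep '[0,0,1,0.18,0,0,2,0.36,0,0,3,0.54,0,0,4,0.72,0,0,5,0.9,0,0,6,1.08,0,0,7,1.26,0,0,8,1.44]'
python3 -c "
from h import *
go(.526,-.434,.004,5)"
python3 -m creep '[0,0,1,0.13,0,0,4,0.13,0,0,6,0.13,0,0,7.1,0.13,0,0,7.45,0.13,0,0,7.45,0.13]'
python3 -m creep '[0,0,0,0,0,0,0,0,0,0,0,0,0,0,0,0,0,0,0,0,0,0,0,0,0,0,0,0,0,0,0,0]' 1 20
python3 -m creep '[0,0,0,0,0,0,-1,0,0,0,-4,0,0,0,-8,0,0,0,-8,0]'
python3 -c "
from h import *
go(.574,-.2625,.09,-99)"
```

```text
clock: 22.8
tool_pos: [0.5253, -0.4334, 0.0788]
tool_rot: [-0.0, 0.628, 0.778, 0.001]
contact_force: [-0.1, -0.2, -0.1]
grip_width: 0.0869
grip_force: 0.0
clock 22.8 tcp [ 0.5253 -0.4334  0.0788] ycl 12.2 j7 1.15 -> shift cm [-0.08  0.05  7.48] spin 0.125
clock: 23.55
tool_pos: [0.5246, -0.4358, 0.0051]
tool_rot: [0.0, 0.676, 0.737, 0.0]
contact_force: [-0.4, -1.2, -0.2]
grip_width: 0.0869
grip_force: 0.0
clock: 24.55
tool_pos: [0.5244, -0.4356, 0.0046]
tool_rot: [0.0, 0.676, 0.737, -0.0]
contact_force: [0.6, 0.5, -0.5]
grip_width: 0.023
grip_force: 20.0
clock: 25.18
tool_pos: [0.5257, -0.4374, 0.0888]
tool_rot: [0.003, 0.676, 0.737, 0.0]
contact_force: [-0.3, -0.8, -0.9]
grip_width: 0.0231
grip_force: 20.0
clock 25.18 tcp [ 0.5257 -0.4374  0.0888] ycl 4.9 j7 1.04 -> shift cm [17.01  6.31 -0.16] spin -1.328
```

```bash
python3 -m creep '[3.5,1.3,0,-0.17,7,2.6,0,-0.34,10.5,3.9,0,-0.51,14,5.2,0,-0.68,17,6.3,0,-0.85,17,6.3,0,-1.02,17,6.3,0,-1.18,17,6.3,0,-1.32]'
python3 -m creep '[0,0,0,0,0,0,0,0]'
python3 -c "
from h import *
c=optics.get_calibration('wrist');im=optics.snapshot('wrist');cv2.imwrite('pics/w7.png',im[...,::-1])
go(.574,-.2625,.009,81)"
```

```text
clock: 26.18
tool_pos: [0.5721, -0.2606, 0.0842]
tool_rot: [-0.0, 0.08, 0.997, 0.0]
contact_force: [-0.4, -0.5, -0.2]
grip_width: 0.0231
grip_force: 20.0
clock: 26.42
tool_pos: [0.5724, -0.2608, 0.0844]
tool_rot: [-0.0, 0.084, 0.996, 0.0]
contact_force: [-0.5, 0.1, -0.9]
grip_width: 0.0233
grip_force: 20.0
clock 26.48 tcp [ 0.5724 -0.2608  0.0844] ycl 80.4 j7 1.94 -> shift cm [-0.19 -0.14  7.54] spin -0.011
```

View pics/w7.png

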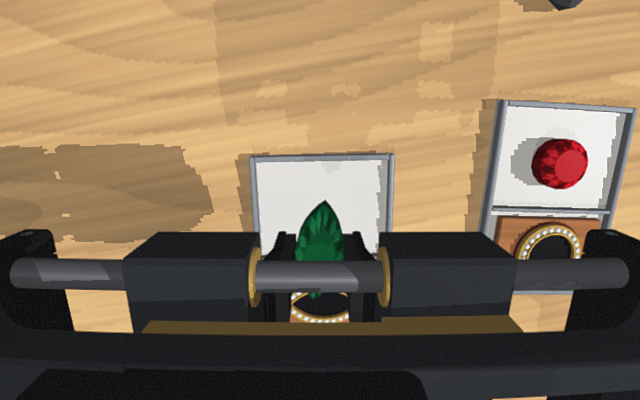

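The green stone is over the marquise tray's bay. Red lies flat at (560,163) in front of a round seat.

```bash
python3 -m creep '[0,-0.15,3,0,0,-0.15,5.5,0,0,-0.15,6.8,0,0,-0.15,7.3,0,0,-0.15,7.55,0,0,-0.15,7.55,0]'
python3 -m creep '[0,0,0,0,0,0,0,0,0,0,0,0,0,0,0,0]' 0.1
python3 -m creep '[0,0,-2,0,0,0,-6,0,0,0,-11,0,0,0,-15,0,0,0,-15,0,0,0,-15,0]'
python3 - <<'E'
from h import *
stone('green',.013)
for n in('scene','side'):cv2.imwrite(f'pics/{n}1.png',optics.snapshot(n)[...,::-1])
im=cv2.imread('pics/side1.png')[100:360,200:440];cv2.imwrite('pics/c3.png',cv2.resize(im,None,fx=2.3,fy=2.3,interpolation=2))
E
```

```text
clock: 27.22
tool_pos: [0.5727, -0.2625, 0.0097]
tool_rot: [0.0, 0.082, 0.997, -0.0]
contact_force: [-0.1, -1.4, -0.3]
grip_width: 0.0229
grip_force: 20.0
clock: 27.72
tool_pos: [0.5723, -0.2623, 0.0091]
tool_rot: [0.0, 0.082, 0.997, -0.0]
contact_force: [-0.7, 0.2, -0.4]
grip_width: 0.0387
grip_force: 0.0
clock: 28.48
tool_pos: [0.5722, -0.2621, 0.1594]
tool_rot: [0.0, 0.082, 0.997, 0.0]
contact_force: [0.4, -0.4, -0.9]
grip_width: 0.0394
grip_force: 0.0
green c 0.5717 -0.2623 side 22.2 at deg 80.1 side 48.2 at 170.1 px [319. 187.]
```

View pics/c3.png

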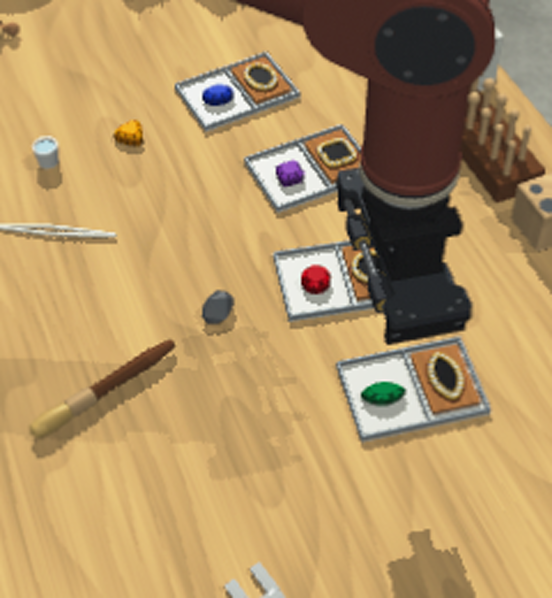

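All four stones lie flat in their matching bays, with blue at (218,95), violet (290,173), red (316,280) and green (383,393). Amber and the rough lump haven't moved, and the gripper is clear.

```bash
python3 -c "
from workcell import job
print(job.close_job())"
```

```text
the job is handed in; nothing more can be done
None
```

I laid the round, oval, square and marquise stones face up in the empty bays of their matching trays, left the amber stone and rough lump untouched, and handed the job in at about 29 s; no verdict came back.

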